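Close the capsule drawer and start the coffee

TASK

The single-cup coffee maker stands with its capsule drawer open, a capsule already in it. With a fingertip on the front of the pull tab, push the drawer gently along its rails until you feel it drop into its catch, flush with the front of the machine and no further; then press the round brew button on top all the way down and let it come up again. Do not grip the drawer or hook it from behind, and do not shift or lift the coffee maker, the cup under its spout or the other things on the counter.

Things in the scene. Friction and masses are not known exactly. Their poses are not given: they have to be found in the camera images.
- brewer: The coffee maker, metallic grey on a black base: 320 mm deep, 200 wide, 285 high, 4 to 5 kg, loose on rubber feet (it takes over 30 N to slide it). Origin: centre of its underside. x points from its front to its back, the way the drawer is pushed in; y is across it; z up. A C in profile: column at the back, overhanging head (175 to 285 mm up) with the drawer in its front and the brew button on its flat top.
- head_front (a point): Centre of the slot in the head's front face, 214 mm above the counter, at x = -0.135, y = 0 in the machine's frame; x axis along the push. The drawer's front panel (150 mm wide, 44 high) is flush with this face when the drawer is in its catch, and sinks into the slot if pushed too far.
- drawer (a joint): How far the drawer is open, in m: 0 in its catch (front panel flush), at the start 0.055 to 0.095. Steady drag about 1 N; from 0.015 to 0.0075 a sprung ball resists, the push rising to about 7 N; well below 0.0075 it snaps to 0 by itself and the force vanishes. A like hump of 7 N lies behind: past -0.0075 the drawer runs wrongly through to an end stop at -0.014.
- tab_front (a point): Centre of the front face of the drawer's pull tab, where to push. The tab is an upright black plate 60 mm wide, 34 high, 12 thick, its face 50 mm ahead of the drawer's front panel on a neck 24 mm wide. This point is 214 mm above the counter, at x = -0.185 minus the opening, y = 0 in the machine's frame. Nothing is over or before the tab; the head's top is 71 mm higher than this point.
- tab_back: The rear half (6 mm) of the pull tab's thickness, same outline 60 x 34 mm. Origin: its centre, 9 mm behind the tab's front face. Not to be gripped, pressed or hooked by the fingers.
- brew_top (a point): Centre of the top face of the brew button: round, steel, 28 mm across, in a black round collar 44 mm across and 12 high on top of the head, at x = -0.090, y = 0 in the machine's frame. When up it is 307 mm above the counter, 10 mm above the collar. The point moves with the button.
- brew (a joint): How far the brew button is pressed, in m: 0 up, 0.006 fully down (5 N); it springs back.
- cup: White disposable cup, open, 80 mm across the rim, 95 mm high, standing on the drip grille (40 mm above the counter) under the spout, beneath the head. Origin: centre of its underside. Leave alone.
- mug: White mug, 80 mm across, 92 mm high, on the counter. Origin: centre of its underside. Leave alone.
- sugar_jar: Glass sugar jar with a steel cap, 72 mm across, 120 mm high, on the counter. Origin: centre of its underside. Leave alone.
- milk_jug: Steel milk jug with a handle, 88 mm across, 105 mm high, on the counter. Origin: centre of its underside. Leave alone.

How it is judged:
On the way, in this order (a step that is already met when the one before it is completed fails the run):
1. the drawer has dropped into its catch, within 3 mm, and stays there (value of joint drawer between -0.003 and 0.003 m), for 0.3 s.
2. the brew button is pressed down, the drawer being in its catch (all of step 1 and value of joint brew above 0.0045 m), for 0.05 s.
At the end, for the whole second after the job is handed in: The drawer rests in its catch (within 3 mm of flush), the brew button is up again, the coffee maker stands within 12 mm of where it stood, and the cup, mug, jar and jug stand upright within 15 mm of where they stood (all of step 1 and velocity of joint drawer between -0.005 and 0.005 m/s and value of joint brew below 0.0015 m and distance of brewer from where it was at the start of the episode below 0.012 m and angle between brewer's own z axis and vertical below 0.03 rad and distance of each of cup, mug, sugar_jar, milk_jug from where it was at the start of the episode below 0.015 m and angle between each of cup, mug, sugar_jar, milk_jug's own z axis and vertical below 0.1 rad); the robot touches nothing.
It fails at once if the drawer is pushed right through its catch (8 mm past it) (value of joint drawer below -0.008 m).
It fails at once if the drawer is rammed: more than 30 N from the fingers (contact force between the fingers and drawer above 30 N).
It fails at once if the pull tab is gripped or hooked: the fingers press on its rear half with more than 2 N (contact force between the fingers and tab_back above 2 N).
It fails at once if the coffee maker is shoved or lifted by more than 12 mm, or tipped (distance of brewer from where it was at the start of the episode above 0.012 m or angle between brewer's own z axis and vertical above 0.06 rad).
It fails at once if the cup, mug, jar or jug is lifted, carried or shifted by more than 15 mm (distance of any of cup, mug, sugar_jar, milk_jug from where it was at the start of the episode above 0.015 m).
It also fails if it takes over 48 s, if anything falls off the work surface, if the arm or the gripper's body presses on something with over 40 N, if the wrist force passes 120 N, or if a joint passes its speed limit or range.

ROBOT

A 7-joint arm with a two-finger parallel gripper is mounted at the origin on the work surface. World frame = base frame: x ahead of the robot, y to its left, z up, the work surface at z = 0. Lengths are in m, angles in rad, forces in N, time in s.
With the tool pointing down it reaches from about 0.4 to 0.85 m from the base axis. Payload 4.4 kg.
Tool frame: the origin (TCP) lies at the very end of the fingers, on their centre line; the grasp point (between the pads) lies 19 mm behind it; z points along the fingers, y is the line along which they close (so a half turn about z gives the same grasp; the last joint's range is limited). The gripper opens to 94 mm and grips with 3 to 60 N. Pads are 16 mm wide; open, the fingers measure 119 mm over their backs; the gripper's body (75 mm by 177 mm) begins 78 mm behind the grasp point.
Start: joints at [1.145, 0.628, 0.038, 1.517, -0.027, 0.996, -0.02], TCP at [0.229, -0.608, 0.205] pointing down, gripper open.
Joint ranges: [-3.06, 3.06], [-0.37, 2.12], [-1.25, 1.32], [0.18, 2.47], [-1.1, 4.24], [0.23, 1.98], [-2.94, 2.94]. Speed limits (rad/s): [2.57, 2.57, 3.14, 3.14, 3.14, 3.14, 3.14].

INTERFACE

Orientations are given as a 3x3 rotation matrix whose columns are the frame's x, y, z axes.
In Python, from workcell import manip, eyes, job gives the robot as it stands. The module is installed in compiled form; this text tells all that it offers.
- The arm moves only by the shell command python3 -m inch 'ROWS' [OPENING] [FORCE]. ROWS is JSON, a list of rows, each a list of 4 numbers: the shift along the world's x, y, z in cm, then the turn about the world's z in degrees. In form: [[tx, ty, tz, turn], ...]. A call has exactly 5 rows; each row is the pose to reach, as a shift and turn from the pose commanded when the call began; what a row does not reach only later rows make up. A row lasts 1/12 s, in which the tool goes at most 41.7 mm and 7.16 degrees, less where a joint would pass 70% of its speed; a pose out of reach is approached as far as the arm can. A call with a gripper value outside its range is refused whole. OPENING is the closure, from 0 (fully open) to 1 (shut), set as the call begins (- or left out, the last holds). The fingers move at their own pace and stop on an object; FORCE is the grip in N (left out, the last holds). Time passes only in rows, so rows that repeat a pose let the fingers close, or fill a call up. It gives the time, the measured TCP pose, the force, the opening and the grip force at its end, in the units of the state.
- manip.get_obs(): the state, without advancing time (a new reading comes with each control period).
- eyes.grab_frame(name): name is "side" or "top" or "wrist"; returns a dict with "img" (420x560x3 uint8, red, green, blue), "intrinsics" (3x3 intrinsics, pixels), "rvec" (rotation vector, rad) and "tvec" (3), from world to camera coordinates, as OpenCV has them. Camera axes: x right, y down, z forward; pixel columns grow to the right and rows downward; lengths in m; the calibration is good to about 2 mm. The wrist camera is an equidistant fisheye: a pixel r from the principal point sees the ray r / f radians off the axis. A picture is of the moment at which its call begins. There is no depth.
- job.finish_job(): hands the job in; it is judged then, once.
Trained networks look in the newest picture that a camera, given by its name, has taken for a name from the list of things; names that differ only in an ending like _2 or _b are one class to them, and where a whole thing is asked for, a point or a joint stands for the part that bears it (a point fixed in the world has none). Each returns a list of dicts, best first, with "confidence" (0 to 1); they miss things now and then, are a little off and sometimes report something else, mostly with a low value. They report only what shows in the picture. A call takes as long as a camera call.
- eyes.find_in(camera, query): "position" ([x, y, z] in m, in the coordinates of the camera as it stood for that picture, good to about 4 mm: the middle of the surface that is visible of it).
The state is a dict: "t": time; "joint_positions": joint angles; "joint_velocities": joint speeds; "joint_torque": joint torques, N m; "ee_pos": TCP position; "tcp_rot": TCP orientation; "force": force on the tool from outside, world axes, zero at the start; "wrist_torque": the same for the moment, N m; "opening": finger opening in m; "gripper_force": force on a finger pad.
Only numpy, scipy, OpenCV 4.12 (cv2) and the standard library are available. Lean on these libraries where they do the work, as an engineer would, in place of code of your own. Each camera call takes 0.05 s, during which the arm holds its last target. There are 200 camera calls.

## Working session

There is one attempt and no reset: what is moved stays moved. The work goes in short steps, Python scripts to look and compute and a shell command to move; the robot and the scene stay as the last step left them, time stands still between calls to the robot, and variables do not carry over. Pictures are saved under pics/ and viewed, at most 10 in all, crops included, and the job is handed in when it is done.

```bash
mkdir -p pics; cat > h.py <<'E'
import numpy as np, cv2
from workcell import manip, eyes, job
def cam(n):
    f=eyes.grab_frame(n); R=cv2.Rodrigues(np.array(f["rvec"],float))[0]; t=np.array(f["tvec"],float).ravel()
    return f,R,t
def find(n,q,R,t):
    return [(round(d["confidence"],2),np.round(R.T@(np.array(d["position"])-t),4)) for d in eyes.find_in(n,q)[:2]]
E
python3 - <<'E'
from h import *
for n in("side","top"):
    f,R,t=cam(n); cv2.imwrite(f"pics/{n}0.png",f["img"][:,:,::-1])
    print(n,np.round(-R.T@t,3),np.round(R[2],2))
    for q in("tab_front","brew_top","brewer","drawer","head_front","mug","sugar_jar","milk_jug","cup"): print(q,find(n,q,R,t))
o=manip.get_obs();print(o["t"],o["ee_pos"],o["tcp_rot"],o["opening"],o["force"])
E
```

```text
side [0.499 0.662 0.768] [ 0.04 -0.71 -0.7 ]
tab_front [(0.88, array([0.5428, 0.0101, 0.223 ])), (0.38, array([ 0.5796, -0.0715,  0.0674]))]
brew_top []
brewer [(0.9, array([ 0.5818, -0.0702,  0.2588]))]
drawer [(0.65, array([0.5409, 0.0103, 0.2212])), (0.26, array([ 0.5729, -0.0731,  0.3092]))]
head_front [(0.94, array([ 0.5832, -0.0685,  0.2545]))]
mug [(0.71, array([0.6625, 0.324 , 0.052 ]))]
sugar_jar [(0.71, array([0.3768, 0.3434, 0.1012]))]
milk_jug [(0.7, array([0.53  , 0.3224, 0.0584]))]
cup [(0.52, array([0.5448, 0.0087, 0.2232])), (0.46, array([ 0.5827, -0.0763,  0.0699]))]
top [0.446 0.1   1.356] [ 0.07  0.   -1.  ]
tab_front [(0.9, array([ 0.5471, -0.0044,  0.2167]))]
brew_top [(0.44, array([ 0.5699, -0.0826,  0.3099])), (0.29, array([0.5294, 0.3098, 0.0234]))]
brewer [(0.69, array([ 0.5865, -0.1504,  0.2854]))]
drawer [(0.87, array([ 0.5436, -0.0067,  0.2194]))]
head_front [(0.86, array([ 0.5882, -0.151 ,  0.2888]))]
mug [(0.39, array([0.5285, 0.3086, 0.0261]))]
sugar_jar []
milk_jug [(0.84, array([0.5297, 0.3117, 0.0232]))]
cup [(0.38, array([ 0.5877, -0.1528,  0.2856]))]
1.0 [ 0.22890635 -0.60838561  0.2054963 ] [[ 9.35968401e-01  3.52084007e-01  6.50530424e-05]
 [ 3.52084008e-01 -9.35968403e-01 -1.64168588e-05]
 [ 5.51074787e-05  3.82697970e-05 -9.99999998e-01]] 0.09421098753794391 [ 0.04079444  0.50058477 -0.3671121 ]
```

View pics/top0.png

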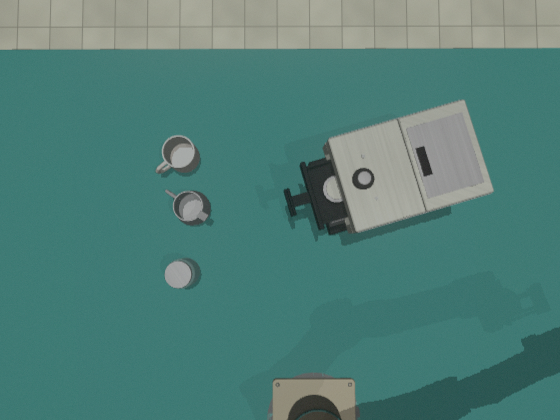

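View pics/side0.png

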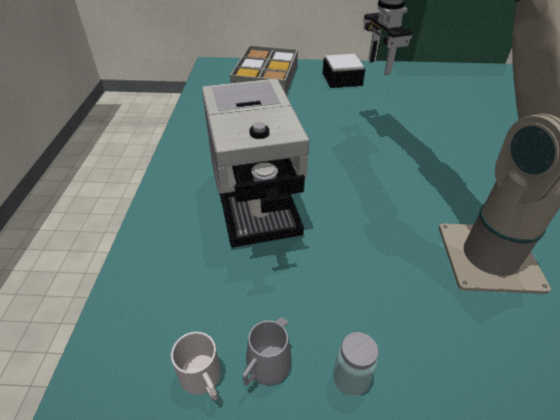

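The top view shows the tab at about (291,202), the button at (364,179) and the push direction toward image right (about -y, slightly +x). Mug, jug and jar stand at the left, clear of the machine. I'll zoom in for edges.

```bash
python3 - <<'E'
import cv2
im=cv2.imread("pics/top0.png")[130:250,270:430]
cv2.imwrite("pics/crop0.png",cv2.resize(im,None,fx=5,fy=5,interpolation=cv2.INTER_CUBIC).clip(0,255))
E
```

```text
(no output)
```

View pics/crop0.png

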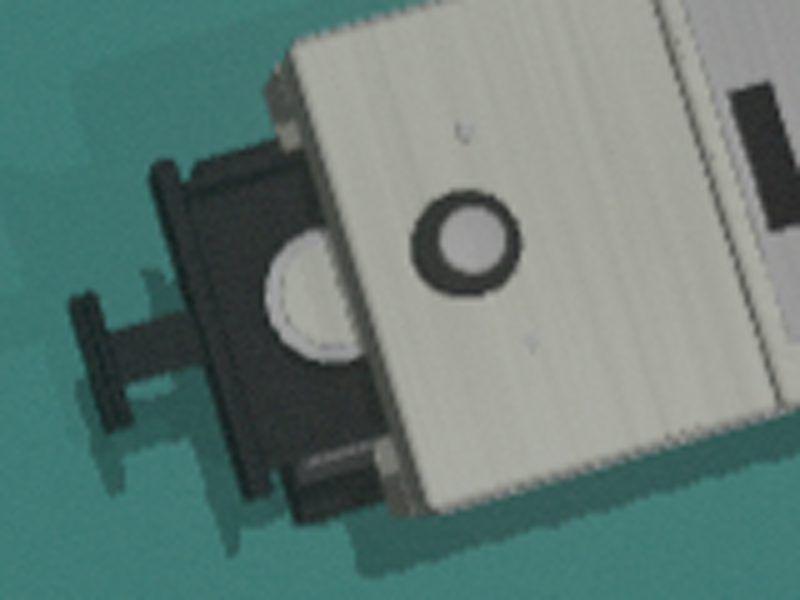

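The crop shows the tab's front top edge from (68,300) to (107,433), the button at (473,240), and the head's front top edge from (292,45) to (430,512), all in crop pixels. Next I convert these to world positions.

```bash
python3 - <<'E'
from h import *
f,R,t=cam("top");K=f["intrinsics"]
def P(u,v,z):
    d=R.T@np.linalg.inv(K)@[270+(u+.5)/5-.5,130+(v+.5)/5-.5,1];c=-R.T@t
    return (c+d*(z-c[2])/d[2])
a,b=P(68,300,.231),P(107,433,.231); h1,h2=P(292,45,.285),P(430,512,.285); B=P(473,240,.307)
print(a,b,np.linalg.norm(a-b),(a+b)/2); print(h1,h2,np.linalg.norm(h1-h2),(h1+h2)/2); print(B)
for p,q in((a,b),(h1,h2)):
    e=(p-q)[:2]; print(np.degrees(np.arctan2(-e[0],e[1]))) ,
    n=np.array([e[1],-e[0]])/np.linalg.norm(e)
    print("push",n,np.degrees(np.arctan2(n[1],n[0])))
T=(a+b)/2; n=B-T; n=n[:2]; print("tab->btn",np.linalg.norm(n),np.degrees(np.arctan2(n[1],n[0])), "opening",np.linalg.norm(n)-.095)
hb=(B-(h1+h2)/2)[:2];print("front->btn",np.linalg.norm(hb),np.degrees(np.arctan2(hb[1],hb[0])))
E
```

```text
[0.55612846 0.07734893 0.231     ] [0.49933402 0.06104968 0.231     ] 0.05908701289394202 [0.52773124 0.06919931 0.231     ]
[ 0.65515288 -0.01355008  0.285     ] [ 0.46444606 -0.06724701  0.285     ] 0.19812231632524047 [ 0.55979947 -0.04039855  0.285     ]
[ 0.57215422 -0.08243987  0.307     ]
-73.98722380918554
push [ 0.2758517  -0.96120021] -73.98722380918554
-74.27448151133451
push [ 0.27102918 -0.96257113] -74.27448151133451
tab->btn 0.15801215304840757 -73.67195365553914 opening 0.06301215304840757
front->btn 0.043819089121059404 -73.62342583582105
```

Everything agrees (59 mm tab, 198 mm head, 44 mm front to button): push yaw is about -74°, n = (0.277,-0.961), opening about 63 mm. I'll rise, shut the fingers, and swing over with a turn of about +85° so the tool's x axis lies along the push.

```bash
python3 -m inch '[[0,0,4,7],[0,0,8,14],[0,0,12,21],[0,2,16,28],[1,5,18,35]]' 1 20
python3 -m inch '[[1.3,3.6,0,7],[2.6,7.2,0,14],[3.9,10.8,0,21],[5.2,14.4,0,28],[6.5,18,0,35]]'
python3 -m inch '[[1.3,3.6,0,7],[2.6,7.2,0,14],[3.9,10.8,0,15.4],[5.2,14.4,0,15.4],[6.5,18,0,15.4]]'
```

```text
t: 1.47
ee_pos: [0.2362, -0.5618, 0.3891]
tcp_rot: [[0.565, 0.825, -0.0], [0.825, -0.565, -0.007], [-0.006, 0.004, -1.0]]
force: [0.5, -0.3, 0.1]
opening: 0.0641
gripper_force: 0.0
t: 1.88
ee_pos: [0.3041, -0.3765, 0.3857]
tcp_rot: [[-0.016, 1.0, 0.0], [1.0, 0.016, -0.001], [-0.001, 0.0, -1.0]]
force: [1.0, -0.5, 0.4]
opening: 0.0306
gripper_force: 0.0
t: 2.3
ee_pos: [0.369, -0.1967, 0.3858]
tcp_rot: [[-0.275, 0.961, 0.001], [0.961, 0.275, -0.001], [-0.001, 0.0, -1.0]]
force: [1.4, -0.2, -0.2]
opening: 0.0007
gripper_force: 0.0
```

```bash
python3 -m inch '[[1,4,0,0],[2,8,0,0],[3,12,0,0],[4,16,0,0],[5.2,19.5,0,0]]'
python3 -m inch '[[2,3,0,0],[4,6,0,0],[6,9,0,0],[7.7,12,0,0],[9.3,12,0,0]]'
python3 -m inch '[[0,0,-4,0],[0,0,-8,0],[0,0,-12,0],[0,0,-15,0],[0,0,-17.8,0]]'
python3 - <<'E'
from h import *
f,R,t=cam("top");o=manip.get_obs();print(o["ee_pos"],o["force"],o["t"])
im=f["img"][130:250,250:410,::-1];cv2.imwrite("pics/c1.png",cv2.resize(im,None,fx=5,fy=5,interpolation=cv2.INTER_CUBIC))
f,R,t=cam("wrist");cv2.imwrite("pics/w1.png",f["img"][:,:,::-1])
E
```

```text
t: 2.72
ee_pos: [0.4206, -0.0007, 0.3861]
tcp_rot: [[-0.277, 0.961, 0.001], [0.961, 0.277, -0.001], [-0.001, 0.001, -1.0]]
force: [0.5, -0.4, 0.7]
opening: 0.0006
gripper_force: 0.0
t: 3.13
ee_pos: [0.5136, 0.1241, 0.3858]
tcp_rot: [[-0.285, 0.959, 0.0], [0.959, 0.285, 0.005], [0.005, 0.002, -1.0]]
force: [-0.8, 0.5, 0.3]
opening: 0.0002
gripper_force: 0.0
t: 3.55
ee_pos: [0.5131, 0.1162, 0.2054]
tcp_rot: [[-0.276, 0.961, -0.001], [0.961, 0.276, -0.0], [-0.0, -0.002, -1.0]]
force: [0.7, 0.5, 0.6]
opening: 0.0002
gripper_force: 0.0
[0.51020533 0.11480706 0.20103808] [-1.40723064 -0.54076453 -2.47115412] 3.6
```

View pics/w1.png

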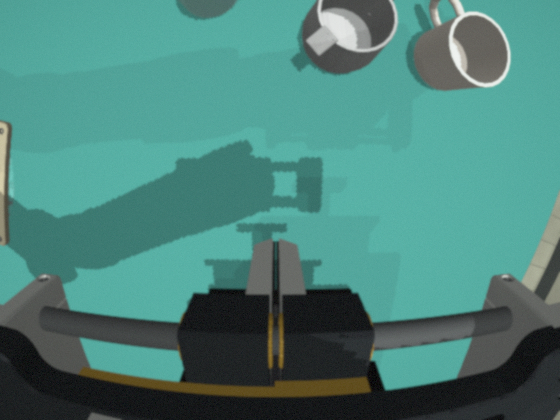

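The wrist view faces away from the machine: only the fingers, around (275,270), and the mug and jug at the top are visible. I'll rely on force and position for the approach and push slowly along n.

```bash
python3 -m inch '[[0.17,-0.58,0,0],[0.33,-1.15,0,0],[0.5,-1.73,0,0],[0.66,-2.31,0,0],[0.83,-2.88,0,0]]'
python3 -m inch '[[0.08,-0.29,0,0],[0.17,-0.58,0,0],[0.25,-0.87,0,0],[0.33,-1.15,0,0],[0.41,-1.44,0,0]]'
python3 -m inch '[[0.08,-0.29,0,0],[0.17,-0.58,0,0],[0.25,-0.87,0,0],[0.33,-1.15,0,0],[0.41,-1.44,0,0]]'
python3 - <<'E'
from h import *
f,R,t=cam("top");o=manip.get_obs();print(o["ee_pos"],o["force"],o["t"])
im=f["img"][130:250,250:410,::-1];cv2.imwrite("pics/c2.png",cv2.resize(im,None,fx=5,fy=5,interpolation=cv2.INTER_CUBIC))
f,R,t=cam("side");cv2.imwrite("pics/s2.png",cv2.resize(f["img"][70:250,190:330,::-1],None,fx=3,fy=3))
E
```

```text
t: 4.07
ee_pos: [0.5232, 0.0869, 0.2087]
tcp_rot: [[-0.275, 0.961, 0.002], [0.961, 0.275, -0.0], [-0.001, 0.002, -1.0]]
force: [0.5, -0.2, 1.0]
opening: 0.0007
gripper_force: 0.0
t: 4.48
ee_pos: [0.5263, 0.0739, 0.2076]
tcp_rot: [[-0.277, 0.961, 0.0], [0.961, 0.277, 0.001], [0.001, 0.0, -1.0]]
force: [-0.9, 0.8, 0.4]
opening: 0.0004
gripper_force: 0.6
t: 4.9
ee_pos: [0.5306, 0.0589, 0.2075]
tcp_rot: [[-0.276, 0.961, 0.0], [0.961, 0.276, 0.0], [0.0, 0.0, -1.0]]
force: [1.0, 1.8, 2.1]
opening: 0.0005
gripper_force: 0.5
[0.53075355 0.05797726 0.20741189] [-0.30276999  0.47526824 -0.2348234 ] 4.95
```

View pics/s2.png

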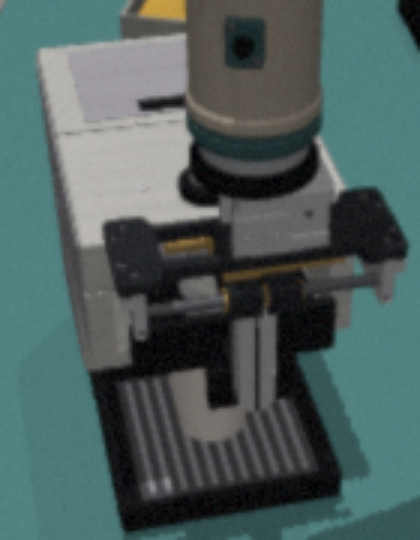

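The fingers stand in front of the black tab (crop about (205-290, 380)), roughly centred, and the drawer is moving. About 43 mm remain, so I advance 25 mm and then go slowly over the hump.

```bash
python3 -m inch '[[0.08,-0.29,0,0],[0.17,-0.58,0,0],[0.25,-0.87,0,0],[0.33,-1.15,0,0],[0.41,-1.44,0,0]]'
python3 -m inch '[[0.06,-0.19,0,0],[0.11,-0.38,0,0],[0.17,-0.58,0,0],[0.22,-0.77,0,0],[0.28,-0.96,0,0]]'
python3 -m inch '[[0.03,-0.1,0,0],[0.06,-0.19,0,0],[0.08,-0.29,0,0],[0.08,-0.29,0,0],[0.08,-0.29,0,0]]'
```

```text
t: 5.42
ee_pos: [0.5345, 0.0443, 0.2074]
tcp_rot: [[-0.276, 0.961, -0.0], [0.961, 0.276, 0.0], [0.0, -0.0, -1.0]]
force: [-0.4, 1.0, -1.2]
opening: 0.0003
gripper_force: 0.5
t: 5.83
ee_pos: [0.5372, 0.0348, 0.2074]
tcp_rot: [[-0.276, 0.961, -0.0], [0.961, 0.276, -0.0], [0.0, -0.0, -1.0]]
force: [-0.3, -0.2, -0.6]
opening: 0.0004
gripper_force: 0.5
t: 6.25
ee_pos: [0.5382, 0.032, 0.2075]
tcp_rot: [[-0.276, 0.961, 0.0], [0.961, 0.276, -0.0], [-0.0, 0.0, -1.0]]
force: [-0.3, 1.7, -0.4]
opening: 0.0
gripper_force: 0.2
```

```bash
for i in 1 2; do :; done; python3 -m inch '[[0.02,-0.05,0,0],[0.03,-0.1,0,0],[0.05,-0.15,0,0],[0.06,-0.2,0,0],[0.06,-0.2,0,0]]' | grep -E 'ee_|force'
python3 -m inch '[[0.02,-0.05,0,0],[0.03,-0.1,0,0],[0.05,-0.15,0,0],[0.06,-0.2,0,0],[0.06,-0.2,0,0]]' | grep -E 'ee_|force'
python3 -m inch '[[0.02,-0.05,0,0],[0.03,-0.1,0,0],[0.05,-0.15,0,0],[0.06,-0.2,0,0],[0.06,-0.2,0,0]]' | grep -E 'ee_|force'
```

```text
ee_pos: [0.5384, 0.0311, 0.2075]
force: [-2.4, 4.0, 0.8]
gripper_force: 2.3
ee_pos: [0.5389, 0.0294, 0.2076]
force: [-2.1, 4.8, 0.9]
gripper_force: 2.7
ee_pos: [0.5397, 0.0265, 0.2075]
force: [-2.3, 2.7, 0.7]
gripper_force: 1.7
```

The push force peaked at about 5 N and is now falling. I continue in 1 mm steps.

```bash
python3 -m inch '[[0.01,-0.03,0,0],[0.02,-0.06,0,0],[0.03,-0.1,0,0],[0.03,-0.1,0,0],[0.03,-0.1,0,0]]' | grep -E 'ee_|force'
python3 - <<'E'
from h import *
f,R,t=cam("top");o=manip.get_obs();print(o["ee_pos"],o["force"],o["t"])
E
```

```text
ee_pos: [0.5407, 0.024, 0.2075]
force: [0.1, 0.4, -0.1]
gripper_force: 0.0
[0.54056609 0.02429541 0.20747622] [-0.19865629 -0.15926508  0.87139442] 7.9667
```

The force vanished about 7 mm before flush, which fits the snap. I back off, rise and check.

```bash
python3 -m inch '[[-0.2,0.7,0,0],[-0.6,2,0,0],[-1,3.4,0,0],[-1.4,4.8,0,0],[-1.4,4.8,0,0]]' | grep -E 'ee_|force'
python3 -m inch '[[-0.5,2,3,0],[-1,4,6,0],[-1.5,6,9,0],[-2,8,12,0],[-2,10,15,0]]' | grep -E 'ee_|force'
python3 - <<'E'
from h import *
f,R,t=cam("top");o=manip.get_obs();print(o["ee_pos"],o["force"],o["t"])
a=cv2.resize(f["img"][130:250,270:390,::-1],None,fx=4,fy=4,interpolation=cv2.INTER_CUBIC)
f,R,t=cam("side");b=cv2.resize(f["img"][80:240,200:300,::-1],None,fx=3,fy=3,interpolation=cv2.INTER_CUBIC)
cv2.imwrite("pics/c3.png",np.hstack([a,b]))
print(find("top","brew_top",*cam("top")[1:]))
E
```

```text
ee_pos: [0.5253, 0.0769, 0.2079]
force: [1.0, -0.4, 0.2]
gripper_force: 0.0
ee_pos: [0.5053, 0.1734, 0.3592]
force: [1.4, -0.1, -1.0]
gripper_force: 0.0
[0.5075712  0.18037364 0.3653235 ] [1.42315165 4.5549707  5.06080451] 8.85
[(0.68, array([ 0.5709, -0.0842,  0.3097]))]
```

View pics/c3.png

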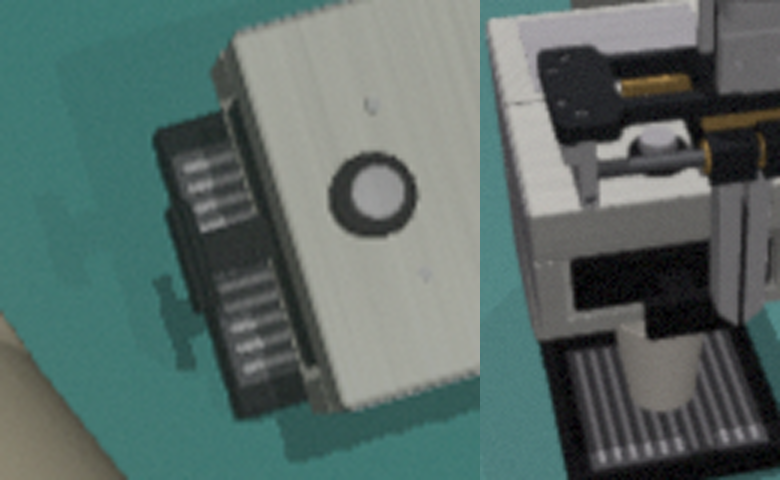

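The drawer is in: the panel sits at the head face, the tab front edge runs from about (170,205) to (195,310) in the crop, and the button (378,191) is up and unmoved. I'll check the tab-to-button distance while going above the button.

```bash
python3 - <<'E'
from h import *
f,R,t=cam("top");K=f["intrinsics"]
def P(u,v,z):
    d=R.T@np.linalg.inv(K)@[270+(u+.5)/4-.5,130+(v+.5)/4-.5,1];c=-R.T@t
    return (c+d*(z-c[2])/d[2])
T=(P(167,203,.231)+P(197,310,.231))/2;B=P(378,191,.307);print(T,B,(B-T)[:2]@[.277,-.961])
E
python3 -m inch '[[0,0,1,0],[0,0,2,0],[0,0,3,0],[0.8,-3,3,0],[1.6,-6,3,0]]' | grep -E 'ee_|force'
python3 -m inch '[[1.1,-4,0,0],[2.2,-8,0,0],[3.3,-12,0,0],[4.4,-16,0,0],[4.9,-18,0,0]]' | grep -E 'ee_|force'
```

```text
[0.54707075 0.0094055  0.231     ] [ 0.57260514 -0.08229741  0.307     ] 0.09519952034139412
ee_pos: [0.5224, 0.1142, 0.3891]
force: [0.7, -0.5, -0.4]
gripper_force: 0.0
ee_pos: [0.572, -0.0742, 0.3875]
force: [-0.0, -0.9, 0.1]
gripper_force: 0.0
```

The distance is 95.2 mm against the 95 mm nominal, so the drawer is flush. Now I go down on the button.

```bash
python3 -m inch '[[0,-0.4,-2,0],[0,-0.8,-4,0],[0,-0.8,-6,0],[0,-0.8,-7,0],[0,-0.8,-7,0]]' | grep -E 'ee_|force'
python3 -m inch '[[0,0,0,0],[0,0,-0.2,0],[0,0,-0.4,0],[0,0,-0.6,0],[0,0,-0.8,0]]' | grep -E 'ee_|force'
```

```text
ee_pos: [0.57, -0.0755, 0.3158]
force: [0.1, 0.6, -0.5]
gripper_force: 0.0
ee_pos: [0.5715, -0.0748, 0.3099]
force: [-0.2, -0.3, 0.1]
gripper_force: 0.0
```

```bash
python3 -m inch '[[0,-0.4,0.2,0],[0,-0.8,0.2,0],[0,-0.8,0.2,0],[0,-0.8,0,0],[0,-0.8,-0.2,0]]' | grep -E 'ee_|force'
python3 -m inch '[[0,0,-0.2,0],[0,0,-0.4,0],[0,0,-0.5,0],[0,0,-0.6,0],[0,0,-0.6,0]]' | grep -E 'ee_|force'
```

```text
ee_pos: [0.5713, -0.083, 0.3074]
force: [0.4, 0.3, 0.0]
gripper_force: 0.0
ee_pos: [0.5713, -0.0829, 0.3017]
force: [0.1, -0.5, 4.8]
gripper_force: 2.3
```

```bash
python3 -m inch '[[0,0,-0.05,0],[0,0,-0.1,0],[0,0,-0.15,0],[0,0,-0.15,0],[0,0,-0.15,0]]' | grep -E 'ee_|force'
python3 -m inch '[[0,0,0.3,0],[0,0,1,0],[0,0,3,0],[0,0,6,0],[0,0,9,0]]' | grep -E 'ee_|force'
python3 -m inch '[[0,3,2,0],[-0.5,6,2,0],[-1,10,2,0],[-2,14,2,0],[-3,17,2,0]]' | grep -E 'ee_|force'
python3 -m inch '[[0,1,0,0],[0,1,0,0],[0,1,0,0],[0,1,0,0],[0,1,0,0]]' | grep -E 't:|ee_|force'
python3 - <<'E'
from h import *
f,R,t=cam("top")
a=cv2.resize(f["img"][130:250,270:390,::-1],None,fx=4,fy=4,interpolation=cv2.INTER_CUBIC)
cv2.imwrite("pics/c4.png",a)
E
```

```text
ee_pos: [0.5713, -0.0829, 0.3012]
force: [-3.0, -0.5, 9.9]
gripper_force: 5.0
ee_pos: [0.5703, -0.0826, 0.3901]
force: [0.1, 0.3, 0.7]
gripper_force: 0.0
ee_pos: [0.5399, 0.091, 0.4099]
force: [-0.1, 1.1, -0.3]
gripper_force: 0.0
t: 13.22
ee_pos: [0.5418, 0.0948, 0.4095]
tcp_rot: [[-0.272, 0.962, -0.001], [0.962, 0.272, -0.001], [-0.001, -0.001, -1.0]]
force: [0.7, -1.2, 0.4]
gripper_force: 0.0
```

View pics/c4.png

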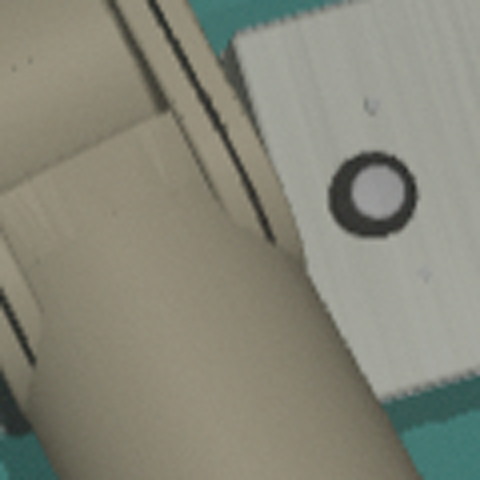

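The button bottomed out (9.9 N at 6 mm) and is up again at (378,191). The machine hasn't moved and the arm is clear, so I hand in.

```bash
python3 -c "
from workcell import job
print(job.finish_job())"
```

```text
the job is handed in; nothing more can be done
None
```

I pushed the drawer into its catch, flush by measurement, then pressed the brew button to its stop and let it come up again; the machine did not move, and the job is handed in.

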